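# Gauge the bore of a slant block and put the depth gauge away with its reading

## Robot

A 6-joint arm with a two-finger parallel gripper is mounted at the origin on the work surface. World frame = base frame: x ahead of the robot, y to its left, z up, the work surface at z = 0. Lengths are in m, angles in rad, forces in N, time in s.
With the tool pointing down it reaches from about 0.375 to 0.9 m from the base axis. Payload 3.1 kg.
Tool frame: the origin (TCP) lies midway between the tips of the shut fingers; the grasp point (between the pads) lies 19 mm behind it; z points along the fingers, y is the line along which they close (so a half turn about z gives the same grasp; the last joint's range is limited). The gripper opens to 87 mm and grips with 3 to 60 N. Pads are 19 mm wide; open, the fingers measure 117 mm over their backs; the gripper's body (75 mm by 190 mm) begins 51 mm behind the grasp point.
Start: joints at [0.962, 0.527, 1.433, -0, 1.181, -0.178], TCP at [0.261, 0.568, 0.223] pointing down, gripper open.
Joint ranges: [-3.08, 3.08], [-0.75, 2.2], [0.22, 2.44], [-1.43, 4.57], [0, 2.65], [-2.85, 2.85]. Speed limits (rad/s): [2.79, 2.79, 3.14, 3.14, 3.14, 3.14].

## Interface

Orientations are given as a unit quaternion [x, y, z, w].
In Python, from plant import telemetry, cams, workorder gives the robot as it stands. The module is installed in compiled form; this text tells all that it offers.
- The arm moves only by the tool move_arm, never from a script. Its argument "plan" is a list of rows, each a list of 7 numbers: the shift along the world's x, y, z in cm, then the turn, a rotation vector about the world's x, y, z in rad, then the opening, from -1 (shut) to 1 (fully open). In form: [[dx, dy, dz, ax, ay, az, hand], ...]. A call has 1 to 10 rows; each row is the pose to reach, as a shift and turn from the pose commanded when the call began; what a row does not reach only later rows make up. A row lasts 1/12 s, in which the tool goes at most 41.7 mm and 7.16 degrees, less where a joint would pass 70% of its speed; a pose out of reach is approached as far as the arm can. A call with a gripper value outside its range is refused whole. The fingers move at their own pace and stop on an object; the grip force is fixed at half the most. Time passes only in rows, so rows that repeat a pose let the fingers close. It gives the time, the measured TCP pose, the force, the opening and the grip force at its end, in the units of the state.
- telemetry.read_state(): the state, without advancing time (a new reading comes with each control period).
- cams.capture(name): name is "side" or "top"; returns the picture (400x640x3 uint8, blue, green, red); there is no depth.
- cams.calibration(name): a dict with "vertical_fov" (degrees; the focal length in pixels is half the picture's height over the tangent of half this angle, whatever the lens; pixels are square), "cx", "cy" (the principal point, pixels), "camera_from_world" (4x4, takes a point from world to camera coordinates). Camera axes: x right, y up, looking along -z (the intrinsics and any distortion apply to the point x, -y, -z); pixel columns grow to the right and rows downward; lengths in m; the calibration is good to about 2 mm. A picture is of the moment at which its call begins. calibration takes no time and is no camera call.
- workorder.finish_job(): hands the job in; it is judged then, once.
The state is a dict: "t": time; "qpos": joint angles; "joint_velocities": joint speeds; "joint_efforts": joint torques, N m; "eef_pos": TCP position; "orientation": TCP orientation; "force": force on the tool from outside, world axes, zero at the start; "ft_torque": the same for the moment, N m; "grip_width": opening from 0.0 (shut) to 1.0 (fully open); "gripper_force": force on a finger pad.
Only numpy, scipy, OpenCV 4.12 (cv2) and the standard library are available. Lean on these libraries where they do the work, as an engineer would, in place of code of your own. Each camera call takes 0.05 s, during which the arm holds its last target. There are 200 camera calls.

## Task

Measure the depth of the wide middle bore of the aluminium slant block with the depth gauge: slide its rod straight in, without ramming it, until the rod stands on the bottom and the sliding collar lies against the block's face. Draw it out and lay it in its own cut-out of the shadow tray, fully down, with the collar still showing that depth. Leave the jar, the black rotor and the scraper where they are.

Things in the scene. Friction and masses are not known exactly. Their poses are not given: they have to be found in the camera images.
- gauge: Loose depth gauge, 200 long, about 215 g, heaviest in the handle: grey plastic handle block 60 (x) x 24 (y) x 40 high (z) and a steel rod, 12 diameter, 140 free length, leaving the handle's -x end along -x, 20 above its underside. Origin: centre of the handle's underside; z up, x from tip to handle. Grip the handle across y.
- tip (a point): Centre of the rod's free end, at (-170, 0, 20) in the gauge's frame.
- collar_face (a point): Centre, on the rod's axis, of the tip-side face of the sliding collar: a dark steel plate 44 wide (y) x 32 high (z) x 12 thick (x) round the rod. With the gauge flat, the collar hangs 4 above what the handle stands on.
- collar (a joint): How far the collar has slid up the rod towards the handle, m (range 0 to 0.105, starts at 0 to 0.010). Its tip-side face is 20 mm + this value from the rod's tip: that is the gauge's reading. Held by friction: about 3 N moves it, and it stays where it is left.
- block: Fixed slant block: aluminium, 60 x 90 x 110, in a black base 130 x 110. Its drilled 60 x 90 face looks to the block's +x (away from the robot), 30 degrees above horizontal. Origin: on the bench straight under the wide bore's mouth, which is 88 above it; z up. The drilled face's top edge is 114 above the bench; behind it the block slopes down towards the robot.
- bore: The drilled block. Origin: centre of the wide middle bore's mouth; z out along the bore's axis (30 degrees above horizontal: the bore runs down towards the robot), x down along the drilled face. Round, 20 diameter, rigid flat bottom on a hidden stop (never reported), 58 to 90 deep, different each time. The two 9.5 mm bores 30 to either side are too narrow for the rod.
- tray: Fixed shadow tray, 13 high, spanning x -190 to 50, y -45 to 85; cut-outs 10 deep, floor 3 above the bench. Origin: on the bench under the centre of the gauge handle's pocket, 66 (x) x 30 (y). At -x this opens into the collar's pocket, 60 wide, x -162 to -33. The rod lies above the tray, tip to -x. Gauge home: its frame on the tray's, 3 higher. It fits only this way.
- scraper: Bystander: scraper 112 long, 22 wide, 8 thick, white handle, steel blade, lying in the tray's other cut-out below the tray's upper surface, about 113 in -x and 59 in +y from the tray's origin. Origin: its underside.
- jar: Bystander: small glass jar with blue lid, 42 diameter, 50 high, standing. Origin: centre of its underside.
- rotor: Bystander: black conical rotor lying on the bench, 72 diameter, 26 high. Origin: centre of its underside.
Things that resemble listed ones, but are neither listed nor needed, are in the scene too. What is shaped like the gauge but yellow is not meant.

How it is judged:
On the way:
1. the rod is straight in the wide bore, its tip on the bottom and the collar against the block's face (each within 3 mm) (angle between the x axis of gauge and the z axis of bore, either way round below 0.15 rad and z of tip in the frame of bore below -0.05 m and x of tip in the frame of bore between -0.008 and 0.008 m and y of tip in the frame of bore between -0.008 and 0.008 m and z of tip in the frame of stop below 0.003 m and z of collar_face in the frame of bore below 0.003 m), for 0.1 s.
At the end, for the whole second after the job is handed in: The gauge rests in its tray cut-out, tip to the tray's -x: origins within 6 mm in x and y, its underside under 6 mm above the bench, upright within 0.06 rad, parallel within 0.12 rad; the collar's reading (20 mm + joint value) is within 3 mm of the bore's true depth (x of gauge in the frame of tray between -0.006 and 0.006 m and y of gauge in the frame of tray between -0.006 and 0.006 m and z of gauge in the frame of tray between 0 and 0.006 m and angle between gauge's own z axis and vertical below 0.06 rad and angle between the x axis of gauge and the x axis of tray, either way round below 0.12 rad and x of tip in the frame of tray below -0.1 m and linear speed of gauge below 0.01 m/s and angular speed of gauge below 0.1 rad/s and ((value of joint stop between -0.001 and 0.001 m and value of joint collar between 0.034 and 0.042 m) or (value of joint stop between 0.001 and 0.003 m and value of joint collar between 0.036 and 0.044 m) or (value of joint stop between 0.003 and 0.005 m and value of joint collar between 0.038 and 0.046 m) or (value of joint stop between 0.005 and 0.007 m and value of joint collar between 0.04 and 0.048 m) or (value of joint stop between 0.007 and 0.009 m and value of joint collar between 0.042 and 0.05 m) or (value of joint stop between 0.009 and 0.011 m and value of joint collar between 0.044 and 0.052 m) or (value of joint stop between 0.011 and 0.013 m and value of joint collar between 0.046 and 0.054 m) or (value of joint stop between 0.013 and 0.015 m and value of joint collar between 0.048 and 0.056 m) or (value of joint stop between 0.015 and 0.017 m and value of joint collar between 0.05 and 0.058 m) or (value of joint stop between 0.017 and 0.019 m and value of joint collar between 0.052 and 0.06 m) or (value of joint stop between 0.019 and 0.021 m and value of joint collar between 0.054 and 0.062 m) or (value of joint stop between 0.021 and 0.023 m and value of joint collar between 0.056 and 0.064 m) or (value of joint stop between 0.023 and 0.025 m and value of joint collar between 0.058 and 0.066 m) or (value of joint stop between 0.025 and 0.027 m and value of joint collar between 0.06 and 0.068 m) or (value of joint stop between 0.027 and 0.029 m and value of joint collar between 0.062 and 0.07 m) or (value of joint stop between 0.029 and 0.031 m and value of joint collar between 0.064 and 0.072 m) or (value of joint stop between 0.031 and 0.033 m and value of joint collar between 0.066 and 0.074 m) or (value of joint stop between 0.033 and 0.035 m and value of joint collar between 0.068 and 0.076 m))); the robot touches nothing.
It fails at once if the rod is rammed into the bottom with more than 45 N (contact force between gauge and stop above 45 N).
It fails at once if the jar is moved more than 25 mm (distance of jar from where it was at the start of the episode above 0.025 m).
It fails at once if the rotor is moved more than 25 mm (distance of rotor from where it was at the start of the episode above 0.025 m).
It fails at once if the scraper is moved more than 20 mm (distance of scraper from where it was at the start of the episode above 0.02 m).
It also fails if it takes over 58 s, if anything falls off the work surface, if the arm or the gripper's body presses on something with over 40 N, if the wrist force passes 120 N, or if a joint passes its speed limit or range.

## Working session

There is one attempt and no reset: what is moved stays moved. The work goes in short steps, Python scripts to look and compute and a tool call to move; the robot and the scene stay as the last step left them, time stands still between calls to the robot, and variables do not carry over. Pictures are saved under pics/ and viewed, at most 10 in all, crops included, and the job is handed in when it is done.

Besides the shell and the picture viewer there is one more tool, called by a JSON object that holds its "op" and its "data". move_arm: Moves the arm, as the interface text tells. Its arguments: {"type":"object","properties":{"plan":{"type":"array","items":{"type":"array","items":{"type":"number"}}}},"required":["plan"]}

```bash
mkdir -p pics; python3 - <<'E'
from plant import telemetry,cams
import cv2,numpy as np
for n in("top","side"):
    im=cams.capture(n);cv2.imwrite(f"pics/{n}0.png",im);c=cams.calibration(n)
    print({k:(np.round(v,4).tolist() if not isinstance(v,str) else v) for k,v in c.items()})
print(telemetry.read_state())
E
```

```text
{'vertical_fov': 55.3258, 'cx': 316.949, 'cy': 207.3657, 'camera_from_world': [[0.0281, -0.9996, 0.0015, 0.0515], [0.9893, 0.028, 0.1434, -0.5873], [-0.1433, -0.0026, 0.9897, -0.9269], [0.0, 0.0, 0.0, 1.0]]}
{'vertical_fov': 52.1716, 'cx': 318.2663, 'cy': 205.4634, 'camera_from_world': [[0.9857, -0.1685, 0.005, -0.545], [0.1204, 0.7246, 0.6786, -0.1715], [-0.118, -0.6682, 0.7345, -1.0214], [0.0, 0.0, 0.0, 1.0]]}
{'t': 0.1, 'qpos': array([ 9.61497385e-01,  5.28397591e-01,  1.43377626e+00, -1.81507862e-06,
        1.18138774e+00, -1.78500801e-01]), 'joint_velocities': array([-0.00075991, -0.00534412, -0.00299064, -0.00087477,  0.00025016,
       -0.00030831]), 'joint_efforts': array([ 1.49193265e-04, -4.40984166e+01, -1.77149963e+01,  6.35287492e-02,
        5.34110167e-02, -5.55281406e-05]), 'eef_pos': array([0.26058894, 0.5673588 , 0.22165383]), 'orientation': array([ 2.13736852e-01,  9.76890776e-01, -9.09396325e-04, -3.77055422e-04]), 'force': array([-0.14102244,  0.27758976,  0.16250144]), 'ft_torque': array([ 0.01065023, -0.00487105, -0.00484472]), 'gripper_force': 0.0, 'grip_width': 0.9998786915298484}
```

View pics/top0.png

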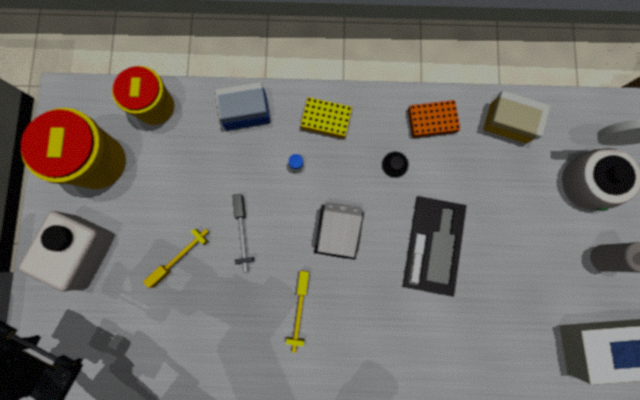

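View pics/side0.png

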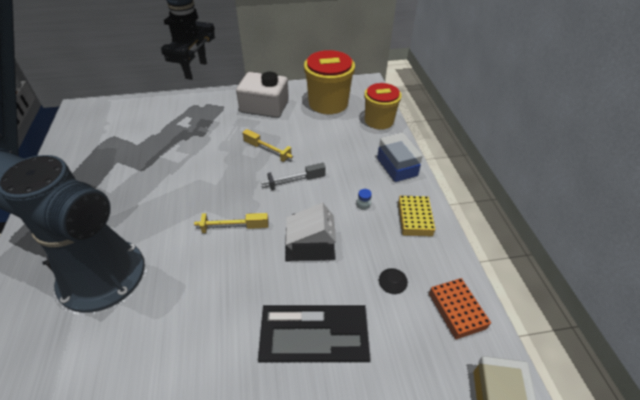

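The top view shows:
- The gauge, grey, with its handle at about (238,206) and its collar at about (244,261).
- Yellow look-alikes at (178,258) and (299,310).
- The block at (340,230), with its drilled face up, towards +x.
- The tray at (435,245), with the gauge pocket on its right and the scraper at (416,258).
- The jar at (296,162) and the rotor at (395,164).

The side view agrees: gauge at (295,177), block at (311,233), tray at (315,333). The only things that could be mistaken for the gauge are the two yellow ones, so I choose the grey one and check it in a close crop.

```bash
cat > h.py <<'E'
import numpy as np,cv2
from plant import cams,telemetry
C={n:cams.calibration(n) for n in("top","side")}
for c in C.values():
    c["T"]=np.array(c["camera_from_world"]);c["f"]=200/np.tan(np.radians(c["vertical_fov"])/2)
def ray(n,u,v):
    c=C[n];d=np.array([(u-c["cx"])/c["f"],-(v-c["cy"])/c["f"],-1.]);R=c["T"][:3,:3]
    return -R.T@c["T"][:3,3],R.T@d
def onz(n,u,v,z):
    o,d=ray(n,u,v);return o+d*(z-o[2])/d[2]
def proj(n,p):
    c=C[n];q=c["T"][:3,:3]@np.array(p)+c["T"][:3,3]
    return np.array([c["cx"]+c["f"]*q[0]/-q[2],c["cy"]-c["f"]*q[1]/-q[2]])
def tri(pt,ps):
    A=np.zeros((3,3));b=np.zeros(3);L=[]
    for n,p in(("top",pt),("side",ps)):
        o,d=ray(n,*p);d/=np.linalg.norm(d);P=np.eye(3)-np.outer(d,d);A+=P;b+=P@o;L.append((o,P))
    x=np.linalg.solve(A,b);return x,[np.linalg.norm(P@(x-o))*1e3 for o,P in L]
E
python3 - <<'E'
from h import *
t=cv2.imread("pics/top0.png");s=cv2.imread("pics/side0.png")
def cr(im,x,y,w,h,k=5): return cv2.resize(im[y:y+h,x:x+w],(400,int(h*400/w)),interpolation=cv2.INTER_CUBIC)[:290]
a=np.hstack([cr(t,200,185,110,80),cr(t,300,190,110,80)]);b=np.hstack([cr(s,255,155,80,58),cr(s,270,200,80,58)])
cv2.imwrite("pics/c1.png",np.vstack([a,b]));
# tray mask
for n,im,roi in(("top",t,(395,185,80,120)),("side",s,(245,295,135,75))):
    x,y,w,h=roi;g=im[y:y+h,x:x+w].max(2);m=(g<70).astype(np.uint8)
    c=max(cv2.findContours(m,0,2)[0],key=cv2.contourArea)+[x,y]
    q=cv2.approxPolyDP(cv2.convexHull(c),6,True)[:,0];print(n,q.tolist())
    for p in q: print(onz(n,*p,0.013).round(4))
# side-by-side: jar, rotor triangulation check
for n,im in(("top",t),("side",s)):
    hsv=cv2.cvtColor(im,cv2.COLOR_BGR2HSV)
    m=cv2.inRange(hsv,(105,170,80),(125,255,255));k,l,st,ce=cv2.connectedComponentsWithStats(m)
    print(n,[(ce[i].round(1).tolist(),st[i,4]) for i in range(1,k) if st[i,4]>40])
E
```

```text
top [[417, 197], [465, 205], [453, 295], [403, 286]]
[ 0.6249 -0.194   0.013 ]
[ 0.6072 -0.3197  0.013 ]
[ 0.3753 -0.2829  0.013 ]
[ 0.3941 -0.1563  0.013 ]
side [[364, 306], [368, 361], [259, 361], [264, 306]]
[ 0.6262 -0.2024  0.013 ]
[ 0.6032 -0.3292  0.013 ]
[ 0.3763 -0.2909  0.013 ]
[ 0.3969 -0.1638  0.013 ]
top [([295.5, 161.3], np.int32(146))]
side [([364.7, 193.6], np.int32(67))]
```

View pics/c1.png

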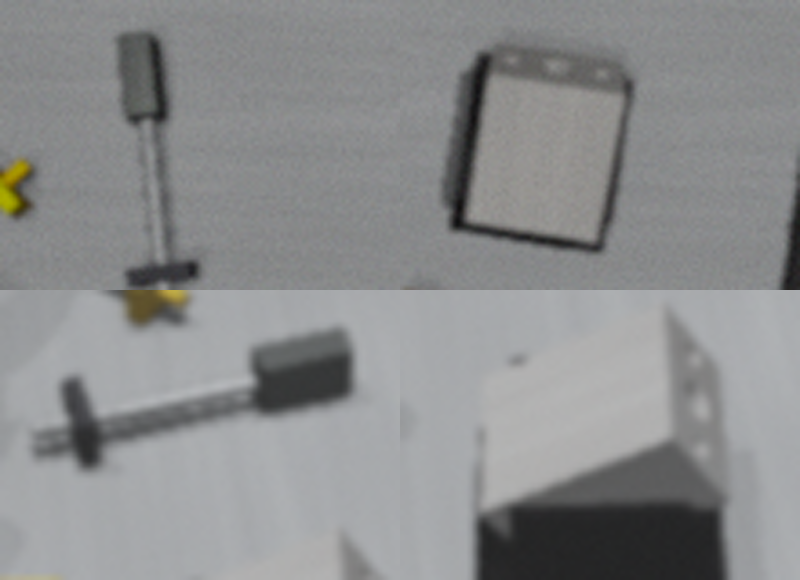

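The crop confirms it. The grey gauge has its handle at top (238,206) and its dark collar near the tip at (245,260). The block's drilled face has three bores, the wide one at about top (342,207) and side (329,240). The two views disagree by 8 mm on the tray, so I estimate lens distortion from the straight bench edges.

```bash
python3 - <<'E'
from h import *
from scipy.optimize import least_squares
t=cv2.imread("pics/top0.png");s=cv2.imread("pics/side0.png")
gt=cv2.GaussianBlur(cv2.cvtColor(t,6),(3,3),0).astype(float);gs=cv2.GaussianBlur(cv2.cvtColor(s,6),(3,3),0).astype(float)
def sub(p,a,b):
    i=a+int(np.argmax(np.abs(np.diff(p[a:b]))));d=np.abs(np.diff(p))[i-2:i+3];return i+.5+(d*np.arange(-2,3)).sum()/d.sum()
# top: back bench edge, rows 60-100
E1=[(x,sub(gt[:,x],66,96)) for x in list(range(180,210,3))+list(range(275,480,5))+list(range(550,640,5))]
W=[(x,sub(gt[:,x],12,40)) for x in range(60,600,8)]
# side: right bench edge, search along rows
E2=[(sub(gs[y],int(385+.47*(y-75))-6,int(385+.47*(y-75))+30),y) for y in range(130,400,4)]
print(np.round(E1[::4],1).tolist());print(np.round(W[::6],1).tolist());print(np.round(E2[::4],1).tolist())
for n,Ls in(("top",[E1,W]),("side",[E2])):
    c=C[n]
    def und(P,k):
        q=(np.array(P)-[c["cx"],c["cy"]])/c["f"];u=q.copy()
        for _ in range(15): u=q/(1+k*(u**2).sum(1,keepdims=True))
        return u*c["f"]
    def res(k):
        o=[]
        for L in Ls:
            u=und(L,k[0]);m=u.mean(0);w=np.linalg.svd(u-m)[2][1];o.append((u-m)@w)
        return np.concatenate(o)
    for Lset in ([Ls] if len(Ls)==1 else [Ls,[Ls[0]],[Ls[1]]]):
        Ls=Lset;r=least_squares(res,[0.],loss="soft_l1",f_scale=.3);print(n,r.x,np.median(abs(res(r.x))),np.median(abs(res([0]))))
E
```

```text
[[180.0, 75.2], [192.0, 75.1], [204.0, 75.6], [285.0, 78.1], [305.0, 78.4], [325.0, 79.2], [345.0, 79.5], [365.0, 80.3], [385.0, 80.3], [405.0, 81.1], [425.0, 81.4], [445.0, 82.3], [465.0, 82.7], [555.0, 85.5], [575.0, 68.5], [595.0, 86.2], [615.0, 86.4], [635.0, 78.5]]
[[60.0, 33.3], [108.0, 34.2], [156.0, 35.3], [204.0, 36.2], [252.0, 36.3], [300.0, 37.3], [348.0, 38.2], [396.0, 39.2], [444.0, 39.1], [492.0, 20.5], [540.0, 21.9], [588.0, 22.9]]
[[431.5, 130.0], [441.3, 146.0], [419.7, 162.0], [460.5, 178.0], [444.0, 194.0], [452.8, 210.0], [460.9, 226.0], [478.6, 242.0], [477.5, 258.0], [486.1, 274.0], [494.6, 290.0], [503.2, 306.0], [511.7, 322.0], [520.3, 338.0], [528.3, 354.0], [536.5, 370.0], [544.9, 386.0]]
top [0.11979964] 1.1633251794161075 1.3725883033443458
top [0.02845904] 0.2699802709578009 0.6268241246787359
top [0.1730032] 1.4383722840522921 4.781530329864033
side [3.49597666] 1.1547105514164546 5.375056397617328
```

```bash
python3 - <<'E'
from h import *
for n in C: print(n,ray(n,0,0)[0].round(3),C[n]["f"])
print("jar",tri((295.5,161.3),(364.7,193.6)),proj("side",onz("top",295.5,161.3,.048)),)
for a,b in zip([[417,197],[465,205],[453,295],[403,286]],[[364,306],[368,361],[259,361],[264,306]]): print(tri(a,b))
t=cv2.imread("pics/top0.png");s=cv2.imread("pics/side0.png")
# tray edge lines, sub-pixel: dark/bench crossing at half level
def lines(n,im,q):
    g=cv2.GaussianBlur(im,(3,3),0).max(2).astype(np.float32);q=np.array(q,float);L=[]
    for i in range(4):
        a,b=q[i],q[(i+1)%4];d=(b-a)/np.linalg.norm(b-a);nn=np.array([d[1],-d[0]]);P=[]
        if nn@(q.mean(0)-a)>0: nn=-nn
        for f in np.linspace(.12,.88,25):
            o=a+f*(b-a);w=np.arange(-5,6,.25);xy=(o+np.outer(w,nn)).astype(np.float32)
            v=cv2.remap(g,xy[:,0],xy[:,1],1).ravel();k=np.argmax(np.diff(v[::1])) 
            h=(v[:4].mean()+v[-4:].mean())/2;j=np.where((v[:-1]<h)&(v[1:]>=h))[0]
            if len(j): P.append(o+w[j[0]]*nn)
        L.append(cv2.fitLine(np.array(P,np.float32),cv2.DIST_HUBER,0,.01,.01).ravel())
    out=[]
    for i in range(4):
        A,B=L[i-1],L[i];M=np.array([[A[0],-B[0]],[A[1],-B[1]]]);u=np.linalg.solve(M,B[2:]-A[2:]);out.append(A[2:]+u[0]*A[:2])
    return np.array(out)
T=lines("top",t,[[417,197],[465,205],[453,295],[403,286]]);S=lines("side",s,[[364,306],[368,361],[259,361],[264,306]])
for a,b in zip(T,S): print(a.round(1),b.round(1),onz("top",*a,.013).round(4),onz("side",*b,.013).round(4),onz("side",*b,0).round(4))
v=[np.linalg.norm(onz("top",*T[i],.013)-onz("top",*T[(i+1)%4],.013)) for i in range(4)];print(v)
v=[np.linalg.norm(onz("side",*S[i],.013)-onz("side",*S[(i+1)%4],.013)) for i in range(4)];print(v)
E
```

```text
top [0.447 0.066 1.001] 381.5438655893893
side [ 0.437 -0.65   0.869] 408.5072145954796
jar (array([0.7064678 , 0.12688938, 0.04089935]), [np.float64(1.6766269272896834), np.float64(1.6766269272898924)]) [363.122086  192.2303488]
(array([ 0.62766557, -0.19689283,  0.00240112]), [np.float64(0.8698442309171657), np.float64(0.8698442309170678)])
(array([ 6.07429057e-01, -3.24413324e-01,  3.02405953e-04]), [np.float64(1.7660845414356792), np.float64(1.7660845414354962)])
(array([ 0.37504018, -0.28652923,  0.00263724]), [np.float64(0.4845969426201397), np.float64(0.4845969426200742)])
(array([ 0.39505277, -0.15838316,  0.00348129]), [np.float64(1.4154746457113672), np.float64(1.4154746457114689)])
[415.9 195.3] [364.9 305.2] [ 0.6293 -0.1912  0.013 ] [ 0.6289 -0.2006  0.013 ] [ 0.6318 -0.1938  0.    ]
[465.8 204.7] [370.1 361.6] [ 0.6081 -0.3218  0.013 ] [ 0.6071 -0.3312  0.013 ] [ 0.6097 -0.3264  0.    ]
[453.6 296.1] [257.3 362.1] [ 0.3726 -0.2844  0.013 ] [ 0.3725 -0.2926  0.013 ] [ 0.3716 -0.2871  0.    ]
[400.9 286.7] [262.2 304.3] [ 0.3922 -0.1509  0.013 ] [ 0.3932 -0.1586  0.013 ] [ 0.3925 -0.1512  0.    ]
[np.float64(0.13231463508368232), np.float64(0.2384099471055444), np.float64(0.13493619171247231), np.float64(0.24046992279659804)]
[np.float64(0.13241256840898183), np.float64(0.23776961547024414), np.float64(0.13551845576982374), np.float64(0.2394388905184583)]
```

```bash
python3 - <<'E'
from h import *
from scipy.spatial.transform import Rotation as R
t=cv2.imread("pics/top0.png");s=cv2.imread("pics/side0.png")
# handle: grey darker than bench; segment in crop
for n,im,(x,y,w,h) in(("top",t,(225,185,30,35)),("side",s,(300,158,35,28)),("topcol",t,(228,252,35,16))):
    g=cv2.GaussianBlur(im,(3,3),0).max(2)[y:y+h,x:x+w];m=(g<118).astype(np.uint8)
    c=max(cv2.findContours(m,0,1)[0],key=cv2.contourArea)+[x,y];r=cv2.minAreaRect(c);print(n,np.round(r[0],1),np.round(r[1],1),r[2],cv2.contourArea(c))
h=onz("top",238.3,205.6,.04);k=onz("top",244.8,259.8,.036);tip=onz("top",246.,270,.02);e=onz("side",267,181.5,.02)
d=h-tip;print(h,k,tip,e,"len",np.linalg.norm(d[:2]),"yaw",np.arctan2(d[1],d[0]),np.arctan2((h-k)[1],(h-k)[0]))
d=onz("side",*(255+300/5,155+55/5),.04)-e;print("side yaw",np.arctan2(d[1],d[0]),np.linalg.norm(d[:2]))
# block: bottom base outline top view + mouths
for n,p in(("top",(300+157*.275,190+65*.275)),("top",(300+110*.275,190+60*.275)),("top",(300+202*.275,190+73*.275)),("side",(270+300*.2,200+113*.2)),("side",(270+295*.2,200+68*.2)),("side",(270+307*.2,200+161*.2))): print(n,np.round(p,1),onz(n,*p,.088).round(4))
# tray
th=np.arctan2(.6293-.3922,0)
for n,Q in(("top",[[.6293,-.1912],[.6081,-.3218],[.3726,-.2844],[.3922,-.1509]]),("side",[[.6289,-.2006],[.6071,-.3312],[.3725,-.2926],[.3932,-.1586]])):
    Q=np.array(Q);u=(Q[0]-Q[3])+(Q[1]-Q[2]);u/=np.linalg.norm(u);v=np.array([-u[1],u[0]]);c=Q.mean(0);print(n,"tray yaw",np.arctan2(u[1],u[0]),"c",c,"origin",c+70/1e3*u-20/1e3*v)
E
```

```text
top [239. 206.] [26. 14.] 90.0 319.0
side [311.9 172. ] [13.3 26.1] 78.69007110595703 241.5
topcol [244.6 258.9] [20.6 14.6] 14.03624439239502 154.5
[0.5848451  0.26845698 0.04      ] [0.44870078 0.24510174 0.036     ] [0.42320001 0.24361706 0.02      ] [0.43899946 0.24390562 0.02      ] len 0.16354252293634564 yaw 0.15247675942998562 0.16989396052988015
side yaw 0.15188647367506816 0.15101229827905674
top [343.2 207.9] [0.5796 0.0045 0.088 ]
top [330.2 206.5] [0.5821 0.0358 0.088 ]
top [355.6 210.1] [ 0.5751 -0.0255  0.088 ]
side [330.  222.6] [ 0.582  -0.0017  0.088 ]
side [329.  213.6] [0.5852 0.0283 0.088 ]
side [331.4 232.2] [ 0.5796 -0.0327  0.088 ]
top tray yaw -0.16295185947465818 c [ 0.50055  -0.237075] origin [ 0.56637806 -0.26816627]
side tray yaw -0.16973105989385787 c [ 0.500425 -0.24575 ] origin [ 0.56604077 -0.27728681]
```

{"op": "move_arm", "data": {"plan": [[31.6,-30.5,-8,0,0,0.59,1],[31.6,-30.5,-8,0,0,0.59,1],[31.6,-30.5,-8,0,0,0.59,1],[31.6,-30.5,-8,0,0,0.59,1],[31.6,-30.5,-8,0,0,0.59,1],[31.6,-30.5,-8,0,0,0.59,1],[31.6,-30.5,-8,0,0,0.59,1],[31.6,-30.5,-8,0,0,0.59,1],[31.6,-30.5,-8,0,0,0.59,1],[31.6,-30.5,-12,0,0,0.59,1]]}}

```text
t: 0.93
eef_pos: [0.5484, 0.293, 0.1356]
orientation: [-0.079, 0.997, 0.001, 0.003]
force: [1.1, 0.9, -0.5]
grip_width: 1.001
gripper_force: 0.0
```

{"op": "move_arm", "data": {"plan": [[0,0,0,0,0,0,1],[0,0,0,0,0,0,1],[0,0,0,0,0,0,1]]}}

```text
t: 1.18
eef_pos: [0.5436, 0.2943, 0.133]
orientation: [-0.079, 0.997, 0.0, -0.001]
force: [-0.8, 0.2, 0.0]
grip_width: 1.0
gripper_force: 0.0
```

```bash
python3 - <<'E'
from h import *
s=telemetry.read_state();print(s["eef_pos"],s["orientation"],s["qpos"])
t=cams.capture("top");z=cams.capture("side")
a=cv2.resize(t[150:300,180:320],(400,429));b=cv2.resize(z[60:210,230:370],(400,429))
cv2.imwrite("pics/g1.png",np.hstack([a,b]))
print(proj("top",s["eef_pos"]),proj("side",s["eef_pos"]))
E
```

```text
[0.54358501 0.29434309 0.132987  ] [-7.91018071e-02  9.96866006e-01  1.67032805e-05 -1.03402463e-03] [ 3.15478493e-01  6.27815794e-01  1.52875602e+00  6.19148378e-04
  9.87023693e-01 -1.41402876e+00]
[217.7486824  217.08444298] [298.21490924 137.36610991]
```

View pics/g1.png

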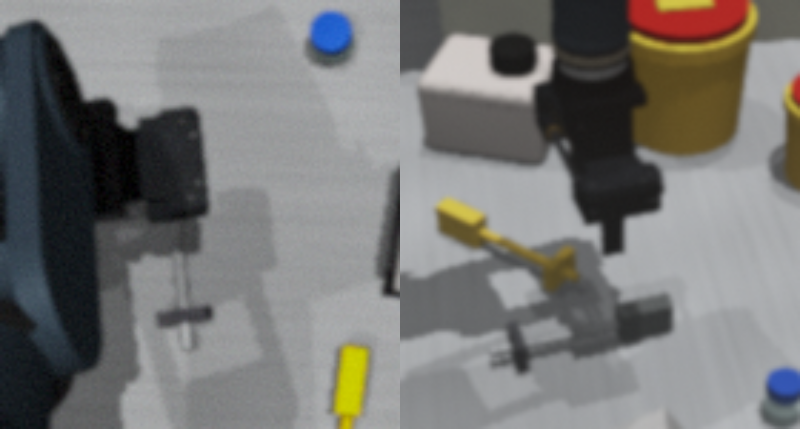

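{"op": "move_arm", "data": {"plan": [[1.7,-1.6,0,0,0,0,1],[3.4,-3.2,0,0,0,0,1],[3.4,-3.2,-2,0,0,0,1],[3.4,-3.2,-4,0,0,0,1],[3.4,-3.2,-6,0,0,0,1],[3.4,-3.2,-8,0,0,0,1],[3.4,-3.2,-10,0,0,0,1],[3.4,-3.2,-11,0,0,0,1],[3.4,-3.2,-11.8,0,0,0,1],[3.4,-3.2,-11.8,0,0,0,1]]}}

```text
t: 2.12
eef_pos: [0.5771, 0.2632, 0.0147]
orientation: [-0.08, 0.997, -0.0, -0.001]
force: [-0.6, 0.2, 0.4]
grip_width: 1.002
gripper_force: 0.0
```

```bash
python3 - <<'E'
from h import *
s=telemetry.read_state();print(s["eef_pos"],s["force"])
t=cams.capture("top");z=cams.capture("side")
a=cv2.resize(t[180:280,200:290],(400,444),interpolation=2);b=cv2.resize(z[125:225,255:345],(400,444),interpolation=2)
cv2.imwrite("pics/g2.png",np.hstack([a,b]))
E
```

```text
[0.57707495 0.26321185 0.01466314] [-0.63240679  0.20596158  0.40742108]
```

View pics/g2.png

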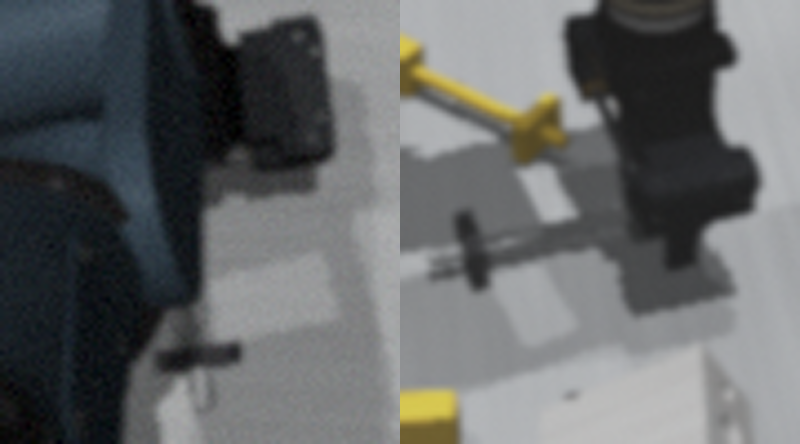

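The fingers straddle the handle. The near fingertip is at about side (318,185) and the collar is untouched at (273,180). Closing.

{"op": "move_arm", "data": {"plan": [[0,0,0,0,0,0,0],[0,0,0,0,0,0,-0.2],[0,0,0,0,0,0,-0.6],[0,0,0,0,0,0,-1],[0,0,0,0,0,0,-1],[0,0,0,0,0,0,-1],[0,0,0,0,0,0,-1],[0,0,0,0,0,0,-1]]}}

```text
t: 2.88
eef_pos: [0.5783, 0.2624, 0.0156]
orientation: [-0.079, 0.997, -0.0, -0.0]
force: [-0.1, -0.2, 0.7]
grip_width: 0.482
gripper_force: 0.0
```

```bash
python3 - <<'E'
from h import *
s=telemetry.read_state();print(s["eef_pos"],s["force"],s["grip_width"]*87)
e=s["eef_pos"];y=np.array([-.158,.987,0])
print(proj("side",e-y*.0435),proj("side",e-y*.058),proj("side",e-y*.0435+[0,-.008,0]),"seen 318.5 184.6")
E
```

```text
[0.57833351 0.26239963 0.01557364] [-0.06249575 -0.22871172  0.72359634] 41.92075881148026
[316.57047549 182.61599091] [318.12584583 185.83137174] [317.01433973 184.45634889] seen 318.5 184.6
```

{"op": "move_arm", "data": {"plan": [[0,0,0,0,0,0,-1],[0,0,0,0,0,0,-1],[0,0,0,0,0,0,-1],[0,0,0,0,0,0,-1],[0,0,0,0,0,0,-1],[0,0,0,0,0,0,-1],[0,0,0,0,0,0,-1]]}}

```text
t: 3.47
eef_pos: [0.5783, 0.2625, 0.0155]
orientation: [-0.08, 0.997, 0.0, -0.0]
force: [-0.4, 1.0, -0.1]
grip_width: 0.273
gripper_force: 30.0
```

{"op": "move_arm", "data": {"plan": [[0,0,0.5,0,0,0,-1],[0,0,1.5,0,0,0,-1],[0,0,3,0,0,0,-1],[0,0,5,0,0,0,-1],[0,0,7,0,0,0,-1],[0,0,9,0,0,0,-1],[0,0,11,0,0,0,-1],[0,0,12,0,0,0,-1],[0,0,12,0,0,0,-1]]}}

```text
t: 4.22
eef_pos: [0.5801, 0.2628, 0.1389]
orientation: [-0.08, 0.997, 0.0, 0.003]
force: [0.7, -0.3, -1.7]
grip_width: 0.273
gripper_force: 30.0
```

```bash
python3 - <<'E'
from h import *
s=telemetry.read_state();print(s["eef_pos"],s["force"],s["ft_torque"],s["grip_width"]*87,s["orientation"])
t=cams.capture("top");z=cams.capture("side")
cv2.imwrite("pics/t3.png",t);cv2.imwrite("pics/s3.png",z)
a=cv2.resize(t[170:290,185:293],(400,444),interpolation=2);b=cv2.resize(z[90:210,240:348],(400,444),interpolation=2)
cv2.imwrite("pics/g3.png",np.hstack([a,b]))
e=s["eef_pos"];x=np.array([np.cos(.16),np.sin(.16),0])
for k in(-.160,): 
    p=e+x*k+[0,0,.005];print("tip pred",p,proj("top",p),proj("side",p))
E
```

```text
[0.58013828 0.26276698 0.13886916] [ 0.74348526 -0.25163161 -1.73741944] [ 0.04014112 -0.02777209 -0.04275069] 23.77032688249223 [-7.95432432e-02  9.96826795e-01  3.87896131e-04  3.01055006e-03]
tip pred [0.42218192 0.23727607 0.14386916] [238.62950524 271.61400555] [257.16538756 151.36101007]
```

View pics/g3.png

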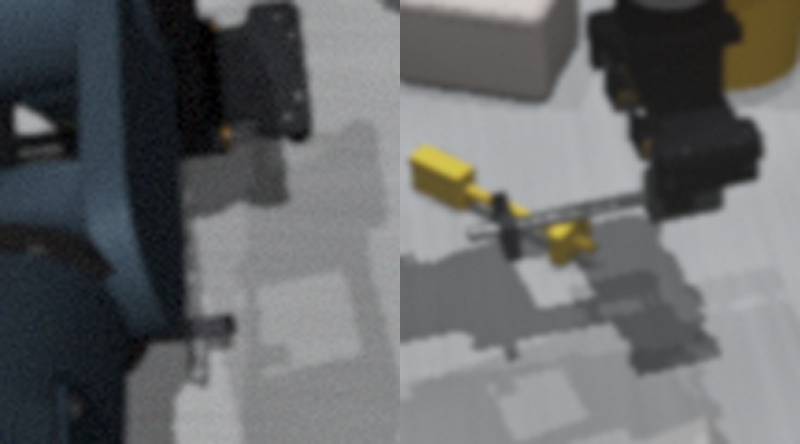

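```bash
cat >> h.py <<'E'
from scipy.spatial.transform import Rotation as Rn
Q0=Rn.from_euler("x",np.pi)  # tool from gauge: tool x = gauge x?, z down
def gauge():
    s=telemetry.read_state();T=Rn.from_quat(s["orientation"]);m=T.as_matrix()
    z=-m[:,2];y=m[:,1];y=y if y[1]>0 else -y;G=np.c_[np.cross(y,z),y,z];return s,G
def Gt(psi,pitch): return (Rn.from_euler("z",psi)*Rn.from_euler("y",-pitch)).as_matrix()
def go(G,p,P):
    "rotvec and shift in cm"
    s,g=gauge();return ((np.array(P)-s["eef_pos"])*100).round(2),Rn.from_matrix(G@g.T).as_rotvec().round(3)
OFF=np.array([.160,0,-.0045]) # TCP from tip in the gauge frame
E
python3 - <<'E'
from h import *
s,g=gauge();e=s["eef_pos"];print(np.round(g[:,0],3))
for n in C:
    a,b,c=[proj(n,e+g@[k,0,h]) for k,h in((-.025,.0045),(-.16,.0045),(-.134,.0205))];print(n,a,b,c,"slope",(b-a)[1]/(b-a)[0])
M=np.array([.581,.0013,.088]);G=Gt(-.105,np.pi/6)
P=M+G@(np.array([.04,0,0])+OFF);print("TCP",P,go(G,0,P))
E
```

```text
[ 0.987  0.158 -0.   ]
top [233.06430964 212.90296611] [239.09096078 272.55204828] [236.42313831 260.82119417] slope 9.897550191716382
side [303.28388773 142.81823865] [256.54084231 152.58739304] [265.21451772 146.13163459] slope -0.20899695989072078
TCP [ 0.75548877 -0.01708895  0.18410289] (array([ 17.75, -27.93,   4.85]), array([ 0.014, -0.525, -0.258]))
```

{"op": "move_arm", "data": {"plan": [[2,-1,3,0,-0.1,-0.05,-1],[5,-2,6,0,-0.2,-0.1,-1],[9,-4,8,0.01,-0.3,-0.15,-1],[13,-7,9,0.01,-0.4,-0.2,-1],[16,-10,9.5,0.014,-0.5,-0.25,-1],[18,-13,9.5,0.014,-0.525,-0.258,-1],[20,-17,9.5,0.014,-0.525,-0.258,-1],[20.3,-21,8.5,0.014,-0.525,-0.258,-1],[20.3,-25,7.5,0.014,-0.525,-0.258,-1],[20.3,-28.2,6.4,0.014,-0.525,-0.258,-1]]}}

```text
t: 5.15
eef_pos: [0.7808, -0.0163, 0.1989]
orientation: [0.051, 0.965, -0.014, 0.257]
force: [0.8, 0.5, -3.1]
grip_width: 0.272
gripper_force: 30.0
```

{"op": "move_arm", "data": {"plan": [[0,0,0,0,0,0,-1],[0,0,0,0,0,0,-1],[0,0,0,0,0,0,-1]]}}

```text
t: 5.4
eef_pos: [0.7799, -0.0146, 0.1986]
orientation: [0.051, 0.965, -0.013, 0.256]
force: [0.6, 0.3, -1.9]
grip_width: 0.275
gripper_force: 30.0
```

```bash
python3 - <<'E'
from h import *
s,g=gauge();print(s["eef_pos"],s["orientation"],s["force"],s["qpos"])
M=np.array([.581,.0013,.088]);G=Gt(-.105,np.pi/6)
P=M+G@(np.array([.03,0,0])+OFF);print("TCP",P,go(G,0,P))
E
```

```text
[ 0.7799229  -0.01460147  0.19864202] [ 0.05123939  0.96515217 -0.01341339  0.25627309] [ 0.58161662  0.28692582 -1.93070585] [-0.17521891  0.60744716  1.48156477  0.06792695  0.53559057 -1.6891937 ]
TCP [ 0.74687621 -0.01618129  0.17910289] (array([-3.3 , -0.16, -1.95]), array([-0.001, -0.004,  0.001]))
```

Move to about 20 mm short of the mouth and look.

{"op": "move_arm", "data": {"plan": [[-1,0,-0.6,0,0,0,-1],[-2,0,-1.2,0,-0.004,0,-1],[-3,-0.1,-1.8,0,-0.004,0,-1],[-4,-0.2,-2.4,0,-0.004,0,-1],[-4,-0.2,-2.4,0,-0.004,0,-1]]}}

```text
t: 5.82
eef_pos: [0.7376, -0.0134, 0.1745]
orientation: [0.049, 0.965, -0.013, 0.257]
force: [-0.5, 0.8, -3.1]
grip_width: 0.275
gripper_force: 30.0
```

```bash
python3 - <<'E'
from h import *
s,g=gauge();print(s["eef_pos"],s["force"])
t=cams.capture("top");z=cams.capture("side")
cv2.imwrite("pics/t4.png",t);cv2.imwrite("pics/s4.png",z)
a=cv2.resize(t[160:260,310:382],(400,556),interpolation=2);b=cv2.resize(z[180:260,290:348],(400,552),interpolation=2)
b=cv2.copyMakeBorder(b,0,4,0,0,0);cv2.imwrite("pics/g4.png",np.hstack([a,b]))
tip=s["eef_pos"]-g@OFF;M=np.array([.581,.0013,.088])
for n in C: print(n,"tip",proj(n,tip),"mouth",proj(n,M), "5cm up rod",proj(n,tip+g@[.05,0,0]))
E
```

```text
[ 0.73755855 -0.01337989  0.17454963] [-0.50012994  0.82816441 -3.11930696]
top tip [345.06778057 199.98614245] mouth [344.50787514 207.33186293] 5cm up rod [348.06632496 180.19339454]
side tip [335.88179023 218.1617985 ] mouth [329.3698329  221.74091585] 5cm up rod [353.83246954 210.69654925]
```

View pics/g4.png

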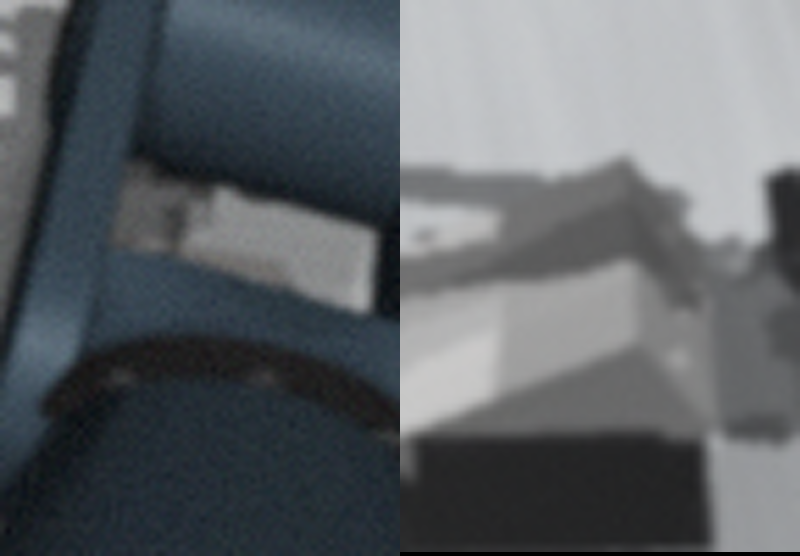

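The top view is blocked by the arm. In the side view the mouth lies in shadow near (330,222). I stretch the contrast of the side crop.

```bash
python3 - <<'E'
from h import *
z=cv2.imread("pics/s4.png");o=cv2.imread("pics/side0.png")
def f(im):
    g=cv2.cvtColor(im,6)[195:255,310:370].astype(float);g=np.clip((g-30)*1.6,0,255).astype(np.uint8);return cv2.resize(g,(400,400),interpolation=2)
cv2.imwrite("pics/g5.png",np.hstack([f(z),f(o)]))
E
```

```text
(no output)
```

View pics/g5.png

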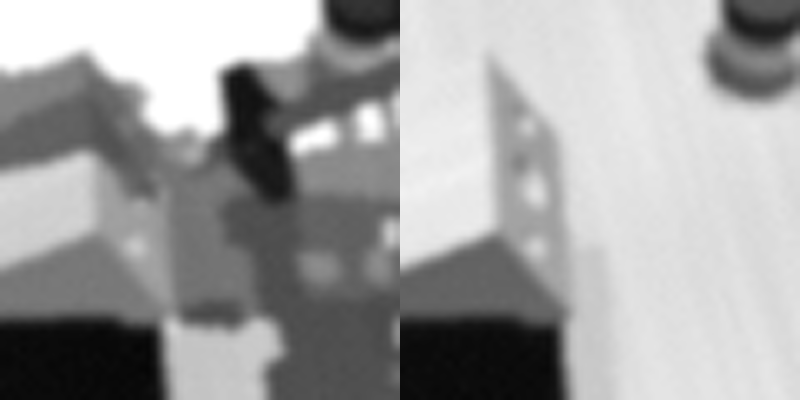

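The collar centre is at side (348.5,215). The rod line carried on from there meets the wide mouth at (329.7,222.4) within about 0.5 px, so the alignment looks good. I compute the remaining shift along the bore axis.

```bash
python3 - <<'E'
from h import *
s,g=gauge();tip=s["eef_pos"]-g@OFF;M=np.array([.581,.0013,.088]);G=Gt(-.105,np.pi/6)
print("tip in bore (y,zperp,out) mm",((tip-M)@np.c_[G[:,1],G[:,2],G[:,0]]*1e3).round(1),"u",G[:,0].round(3),"rot err",Rn.from_matrix(G@g.T).as_rotvec().round(4))
E
```

```text
tip in bore (y,zperp,out) mm [ 0.8  0.6 24. ] u [ 0.861 -0.091  0.5  ] rot err [ 0.0001  0.0039 -0.0023]
```

{"op": "move_arm", "data": {"plan": [[-0.26,0.03,-0.15,0,0,0,-1],[-0.52,0.05,-0.3,0,0,0,-1],[-0.78,0.08,-0.45,0,0,0,-1],[-1.03,0.11,-0.6,0,0,0,-1],[-1.29,0.14,-0.75,0,0,0,-1],[-1.55,0.16,-0.9,0,0,0,-1],[-1.81,0.19,-1.05,0,0,0,-1],[-2.07,0.22,-1.2,0,0,0,-1],[-2.32,0.25,-1.35,0,0,0,-1],[-2.58,0.27,-1.5,0,0,0,-1]]}}

```text
t: 6.75
eef_pos: [0.7152, -0.0138, 0.162]
orientation: [0.051, 0.964, -0.014, 0.26]
force: [0.1, 1.0, -2.1]
grip_width: 0.276
gripper_force: 30.0
```

```bash
cat > b.py <<'E'
from h import *
s,g=gauge();tip=s["eef_pos"]-g@OFF;M=np.array([.581,.0013,.088]);G=Gt(-.105,np.pi/6);B=np.c_[G[:,1],G[:,2],G[:,0]]
print(s["t"],"tip in bore (y,zperp,out) mm",((tip-M)@B*1e3).round(1),"force y,zp,out",(s["force"]@B).round(2),"rot err",Rn.from_matrix(G@g.T).as_rotvec().round(4),s["grip_width"])
E
python3 b.py
```

```text
6.75 tip in bore (y,zperp,out) mm [-0.9  0.4 -6.1] force y,zp,out [ 0.95 -1.77 -1.07] rot err [0.0003 0.0041 0.    ] 0.2762004049820264
```

{"op": "move_arm", "data": {"plan": [[-0.26,0.03,-0.15,0,0,0,-1],[-0.52,0.05,-0.3,0,0,0,-1],[-0.78,0.08,-0.45,0,0,0,-1],[-1.03,0.11,-0.6,0,0,0,-1],[-1.03,0.11,-0.6,0,0,0,-1]]}}

```text
t: 7.17
eef_pos: [0.7042, -0.0124, 0.1555]
orientation: [0.051, 0.964, -0.013, 0.26]
force: [0.4, 0.1, -2.3]
grip_width: 0.274
gripper_force: 30.0
```

```bash
python3 b.py; python3 - <<'E'
from h import *
z=cams.capture("side");cv2.imwrite("pics/s6.png",z)
g=cv2.cvtColor(z,6)[195:255,300:360].astype(float);g=np.clip((g-30)*1.6,0,255).astype(np.uint8);cv2.imwrite("pics/g6.png",cv2.resize(g,(600,600),interpolation=2))
E
```

```text
7.1667 tip in bore (y,zperp,out) mm [ -0.7   0.6 -18.9] force y,zp,out [ 0.14 -2.2  -0.85] rot err [-0.0001  0.0024 -0.0001] 0.27447654852011
```

View pics/g6.png

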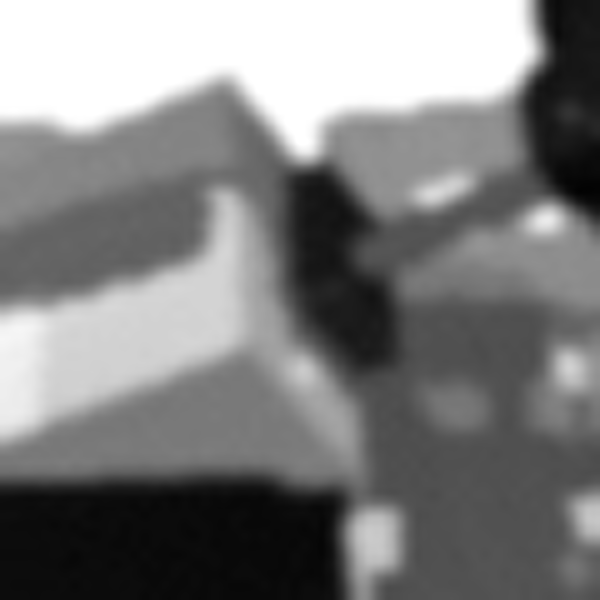

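The picture shows the rod inside the wide bore. The collar at (335,222) is a few millimetres off the face, and one narrow bore is visible beside it. Continue in.

{"op": "move_arm", "data": {"plan": [[-0.26,0.03,-0.15,0,0,0,-1],[-0.52,0.06,-0.3,0,0,0,-1],[-0.78,0.09,-0.45,0,0,0,-1],[-1.03,0.12,-0.6,0,0,0,-1],[-1.29,0.15,-0.75,0,0,0,-1],[-1.55,0.18,-0.9,0,0,0,-1],[-1.81,0.21,-1.05,0,0,0,-1],[-2.07,0.24,-1.2,0,0,0,-1],[-2.32,0.27,-1.35,0,0,0,-1],[-2.58,0.3,-1.5,0,0,0,-1]]}}

```text
t: 8.05
eef_pos: [0.6796, -0.0098, 0.1414]
orientation: [0.051, 0.964, -0.014, 0.261]
force: [3.9, -0.3, 0.9]
grip_width: 0.277
gripper_force: 30.0
```

```bash
python3 b.py
```

```text
8.05 tip in bore (y,zperp,out) mm [ -0.7   0.3 -47.4] force y,zp,out [ 0.07 -1.17  3.79] rot err [0.0005 0.0052 0.0002] 0.27742837569575807
```

{"op": "move_arm", "data": {"plan": [[-0.17,0.02,-0.1,0,0,0,-1],[-0.34,0.04,-0.2,0,0,0,-1],[-0.52,0.06,-0.3,0,0,0,-1],[-0.6,0.07,-0.35,0,0,0,-1],[-0.69,0.08,-0.4,0,0,0,-1],[-0.77,0.09,-0.45,0,0,0,-1],[-0.86,0.1,-0.5,0,0,0,-1]]}}

```text
t: 8.63
eef_pos: [0.6709, -0.0087, 0.1362]
orientation: [0.051, 0.964, -0.014, 0.261]
force: [4.9, -0.5, 0.4]
grip_width: 0.272
gripper_force: 30.0
```

```bash
python3 b.py
```

```text
8.6333 tip in bore (y,zperp,out) mm [ -0.5   0.3 -57.6] force y,zp,out [-0.01 -2.13  4.51] rot err [0.0003 0.0044 0.0001] 0.27203496198689286
```

{"op": "move_arm", "data": {"plan": [[-0.09,0.01,-0.05,0,0,0,-1],[-0.17,0.02,-0.1,0,0,0,-1],[-0.26,0.03,-0.15,0,0,0,-1],[-0.34,0.04,-0.2,0,0,0,-1],[-0.34,0.04,-0.2,0,0,0,-1]]}}

```text
t: 9.05
eef_pos: [0.667, -0.0082, 0.1339]
orientation: [0.051, 0.964, -0.014, 0.26]
force: [3.0, 0.5, -1.2]
grip_width: 0.27
gripper_force: 30.0
```

```bash
python3 b.py
```

```text
9.05 tip in bore (y,zperp,out) mm [ -0.4   0.5 -62.1] force y,zp,out [ 0.79 -2.5   2.  ] rot err [ 0.0001  0.0034 -0.    ] 0.2701641778620811
```

{"op": "move_arm", "data": {"plan": [[-0.09,0.01,-0.05,0,0,0,-1],[-0.17,0.02,-0.1,0,0,0,-1],[-0.26,0.03,-0.15,0,0,0,-1],[-0.34,0.04,-0.2,0,0,0,-1],[-0.34,0.04,-0.2,0,0,0,-1]]}}

```text
t: 9.47
eef_pos: [0.6666, -0.0084, 0.1342]
orientation: [0.051, 0.963, -0.014, 0.264]
force: [6.3, -0.7, 2.5]
grip_width: 0.27
gripper_force: 30.0
```

```bash
python3 b.py
```

```text
9.4667 tip in bore (y,zperp,out) mm [ -0.6  -0.3 -62.3] force y,zp,out [-0.07 -0.97  6.71] rot err [0.0015 0.0106 0.0008] 0.2703678846436311
```

{"op": "move_arm", "data": {"plan": [[-0.09,0.01,-0.05,0,0,0,-1],[-0.17,0.02,-0.1,0,0,0,-1],[-0.17,0.02,-0.1,0,0,0,-1]]}}

```text
t: 9.72
eef_pos: [0.6664, -0.0086, 0.1344]
orientation: [0.051, 0.963, -0.015, 0.265]
force: [8.1, 1.1, 4.4]
grip_width: 0.274
gripper_force: 30.0
```

```bash
python3 b.py
```

```text
9.7167 tip in bore (y,zperp,out) mm [ -0.8  -0.6 -62.4] force y,zp,out [ 1.98 -0.12  9.07] rot err [0.0024 0.0144 0.0014] 0.2735394870440247
```

{"op": "move_arm", "data": {"plan": [[-0.09,0.01,-0.05,0,0,0,-1],[-0.17,0.02,-0.1,0,0,0,-1],[-0.26,0.03,-0.15,0,0,0,-1],[-0.34,0.04,-0.2,0,0,0,-1],[-0.34,0.04,-0.2,0,0,0,-1]]}}

```text
t: 10.13
eef_pos: [0.6662, -0.0091, 0.1348]
orientation: [0.051, 0.962, -0.015, 0.269]
force: [11.2, 0.3, 7.1]
grip_width: 0.271
gripper_force: 30.0
```

```bash
python3 b.py; python3 - <<'E'
from h import *
z=cams.capture("side");cv2.imwrite("pics/s7.png",z)
g=cv2.cvtColor(z,6)[185:245,300:360].astype(float);g=np.clip((g-30)*1.6,0,255).astype(np.uint8);cv2.imwrite("pics/g7.png",cv2.resize(g,(600,600),interpolation=2))
E
```

```text
10.1333 tip in bore (y,zperp,out) mm [ -1.2  -1.5 -62.4] force y,zp,out [ 1.43  0.55 13.16] rot err [0.0044 0.022  0.0023] 0.2707140803211089
```

View pics/g7.png

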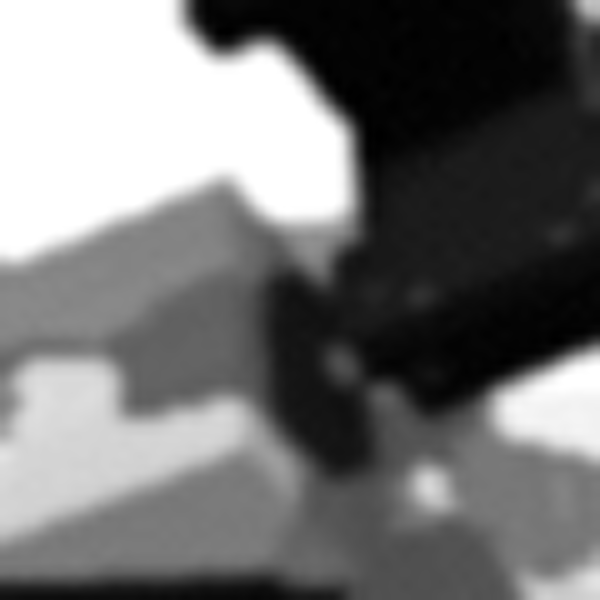

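The rod is stopped dead at about 62 mm while the push force climbs to 13 N. The picture shows the dark collar at (333,222) lying against the block's face, so the measurement is made. Drawing straight out.

{"op": "move_arm", "data": {"plan": [[0.34,-0.04,0.2,0,0,0,-1],[0.69,-0.07,0.4,0,0,0,-1],[1.03,-0.11,0.6,0,0,0,-1],[1.38,-0.15,0.8,0,0,0,-1],[1.72,-0.19,1.0,0,0,0,-1],[2.07,-0.22,1.2,0,0,0,-1],[2.41,-0.26,1.4,0,0,0,-1],[2.76,-0.3,1.6,0,0,0,-1],[3.1,-0.34,1.8,0,0,0,-1],[3.44,-0.37,2.0,0,0,0,-1]]}}

```text
t: 11.02
eef_pos: [0.6934, -0.011, 0.1492]
orientation: [0.051, 0.964, -0.014, 0.26]
force: [-0.8, -0.3, -2.1]
grip_width: 0.272
gripper_force: 30.0
```

```bash
python3 b.py
```

```text
11.0167 tip in bore (y,zperp,out) mm [ -0.4   0.4 -31.5] force y,zp,out [-0.4  -1.44 -1.69] rot err [ 0.0002  0.0036 -0.0001] 0.2724399206344649
```

{"op": "move_arm", "data": {"plan": [[0.43,-0.05,0.25,0,0,0,-1],[0.86,-0.09,0.5,0,0,0,-1],[1.29,-0.14,0.75,0,0,0,-1],[1.72,-0.18,1.0,0,0,0,-1],[2.15,-0.23,1.25,0,0,0,-1],[2.58,-0.27,1.5,0,0,0,-1],[3.01,-0.32,1.75,0,0,0,-1],[3.44,-0.36,2.0,0,0,0,-1],[4.3,-0.45,2.5,0,0,0,-1],[5.2,-0.55,3.0,0,0,0,-1]]}}

```text
t: 11.85
eef_pos: [0.7452, -0.0164, 0.179]
orientation: [0.051, 0.964, -0.014, 0.26]
force: [0.8, 0.2, -2.4]
grip_width: 0.273
gripper_force: 30.0
```

```bash
python3 b.py;python3 - <<'E'
from h import *
s,g=gauge()
# tray yaw -.166, origin mean of cams; TCP over gauge origin offset (-.010,0,.0155)
yaw=-.166;G=Gt(yaw,0);O=np.array([.566,-.2725,.003]);P=O+G@[-.010,0,.0155]
print("at tray",P,go(G,0,P))
E
```

```text
11.85 tip in bore (y,zperp,out) mm [-0.3  0.3 28.5] force y,zp,out [ 0.3  -2.42 -0.5 ] rot err [ 0.      0.0027 -0.0001] 0.2727214118589307
at tray [ 0.55613746 -0.27084761  0.0185    ] (array([-18.9 , -25.45, -16.05]), array([ 0.071,  0.522, -0.06 ]))
```

{"op": "move_arm", "data": {"plan": [[1.5,-2,1.5,0,0,0,-1],[2,-5,1.5,0,0,0,-1],[1,-9,1,0,0,0,-1],[-1,-13,0,0.015,0.1,-0.01,-1],[-3,-17,-1,0.03,0.2,-0.02,-1],[-6,-21,-2,0.045,0.3,-0.03,-1],[-10,-24,-3,0.06,0.4,-0.045,-1],[-14,-25.4,-4,0.07,0.5,-0.06,-1],[-17,-25.4,-5,0.071,0.522,-0.06,-1],[-18.9,-25.4,-6,0.071,0.522,-0.06,-1]]}}

```text
t: 12.68
eef_pos: [0.5573, -0.2743, 0.1196]
orientation: [0.084, 0.996, -0.002, 0.003]
force: [-0.0, 0.4, -3.1]
grip_width: 0.268
gripper_force: 30.0
```

{"op": "move_arm", "data": {"plan": [[0,0,-2,0,0,0,-1],[0,0,-4,0,0,0,-1],[0,0,-5,0,0,0,-1],[0,0,-5,0,0,0,-1]]}}

```text
t: 13.02
eef_pos: [0.5553, -0.2699, 0.067]
orientation: [0.083, 0.997, 0.001, -0.001]
force: [0.8, 0.5, -3.0]
grip_width: 0.272
gripper_force: 30.0
```

```bash
python3 - <<'E'
from h import *
s,g=gauge();yaw=-.166;G=Gt(yaw,0);O=np.array([.566,-.2725,.003]);P=O+G@[-.010,0,.0155]
print(s["eef_pos"],go(G,0,P),s["force"])
t=cams.capture("top");z=cams.capture("side");cv2.imwrite("pics/t8.png",t);cv2.imwrite("pics/s8.png",z)
a=cv2.resize(t[180:310,370:487],(400,444),interpolation=2);b=cv2.resize(z[260:380,250:370],(444,444),interpolation=2)[:,:400]
cv2.imwrite("pics/g8.png",np.hstack([a,b]))
tip=s["eef_pos"]-g@OFF
for n in C: print(n,"tip",proj(n,tip).round(1),"collar",proj(n,tip+g@[.068,0,0]).round(1),"handle top",proj(n,tip+g@[.17,0,.02]).round(1))
E
```

```text
[ 0.55525482 -0.26993215  0.06695529] (array([ 0.09, -0.09, -4.85]), array([-0.002, -0.002,  0.001])) [ 0.80725185  0.48120583 -2.98156158]
top tip [445.  287.1] collar [449.1 259. ] handle top [458.1 216.8]
side tip [264.7 325.8] collar [297.3 325.8] handle top [346.6 321.4]
```

View pics/g8.png

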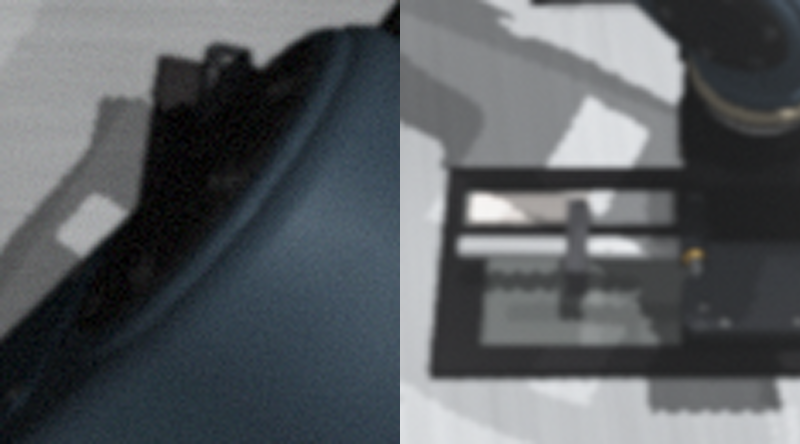

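The gauge hangs level over the tray. The tip is at about side (266,326), against (265,326) predicted. The collar at (296,330) is well up the rod, over its pocket. I check the pocket's edges numerically against the target.

```bash
python3 - <<'E'
from h import *
z=cv2.GaussianBlur(cv2.imread("pics/side0.png"),(3,3),0).max(2).astype(float)  # undisturbed picture: pocket unshaded
def cross(p,off):
    h=(p.max()+p.min())/2;b=p>h;i=np.where(b[1:]!=b[:-1])[0];return [round(off+k+(h-p[k])/(p[k+1]-p[k]),1) for k in i]
c1=cross(z[341,255:380],255);print("row341",c1)
for c in(285,300,315): print("col",c,cross(z[322:366,c],322))
for c in(345,352): print("handle? col",c,cross(z[322:366,c],322))
print("tip row",cross(cv2.imread("pics/s8.png").max(2)[326,250:285].astype(float),250))
u=np.array([np.cos(.166),-np.sin(.166),0]);v=np.array([np.sin(.166),np.cos(.166),0]);O=np.array([.566,-.2725,0])
def loc(col,row,h): p=onz("side",col,row,h)-O;return ((p@u*1e3).round(1),(p@v*1e3).round(1))
import json
for c in c1: print("row341 col",c,"z3",loc(c,341,.003),"z13",loc(c,341,.013))
for c in(285,300,315,345,352):
    for r in cross(z[322:366,c],322): print(c,r,"z3",loc(c,r,.003),"z13",loc(c,r,.013))
E
```

```text
row341 [np.float64(259.0), np.float64(368.3)]
col 285 [np.float64(331.5), np.float64(350.7), np.float64(362.0)]
col 300 [np.float64(345.0), np.float64(350.3), np.float64(362.0)]
col 315 [np.float64(346.5), np.float64(350.4), np.float64(361.9)]
handle? col 345 [np.float64(361.9)]
handle? col 352 [np.float64(361.9)]
tip row [np.float64(260.6), np.float64(265.1)]
row341 col 259.0 z3 (np.float64(-189.7), np.float64(-1.0)) z13 (np.float64(-188.3), np.float64(-5.5))
row341 col 368.3 z3 (np.float64(51.8), np.float64(-1.2)) z13 (np.float64(50.5), np.float64(-5.8))
285 331.5 z3 (np.float64(-133.5), np.float64(21.2)) z13 (np.float64(-132.7), np.float64(16.4))
285 350.7 z3 (np.float64(-131.2), np.float64(-23.0)) z13 (np.float64(-130.4), np.float64(-27.3))
285 362.0 z3 (np.float64(-129.9), np.float64(-47.7)) z13 (np.float64(-129.1), np.float64(-51.7))
300 345.0 z3 (np.float64(-98.9), np.float64(-10.2)) z13 (np.float64(-98.5), np.float64(-14.7))
300 350.3 z3 (np.float64(-98.6), np.float64(-22.2)) z13 (np.float64(-98.2), np.float64(-26.4))
300 362.0 z3 (np.float64(-97.9), np.float64(-47.7)) z13 (np.float64(-97.5), np.float64(-51.7))
315 346.5 z3 (np.float64(-66.0), np.float64(-13.7)) z13 (np.float64(-66.0), np.float64(-18.0))
315 350.4 z3 (np.float64(-66.0), np.float64(-22.4)) z13 (np.float64(-66.0), np.float64(-26.7))
315 361.9 z3 (np.float64(-66.0), np.float64(-47.6)) z13 (np.float64(-65.9), np.float64(-51.6))
345 361.9 z3 (np.float64(-1.9), np.float64(-47.6)) z13 (np.float64(-2.7), np.float64(-51.6))
352 361.9 z3 (np.float64(13.0), np.float64(-47.7)) z13 (np.float64(12.1), np.float64(-51.7))
```

```bash
python3 - <<'E'
from h import *
z=cv2.imread("pics/side0.png").max(2).astype(float);z=cv2.GaussianBlur(z,(3,3),0)
print(z[341,256:374:3].round().astype(int).tolist());print(z[322:364:2,300].round().astype(int).tolist())
u=np.array([np.cos(.166),-np.sin(.166),0]);v=np.array([np.sin(.166),np.cos(.166),0]);O=np.array([.566,-.2725,0])
def cr(p,off,h):
    i=np.where((p[1:]>h)!=(p[:-1]>h))[0];return [off+k+(h-p[k])/(p[k+1]-p[k]) for k in i]
def loc(c,r,h): p=onz("side",c,r,h)-O;return ((p@u*1e3).round(1),(p@v*1e3).round(1))
h=62
for c in(285,300,315): 
    for r in cr(z[326:358,c],326,h): print("collar pocket",c,round(r,1),loc(c,r,.003),loc(c,r,.013))
for c in(340,348,355):
    for r in cr(z[326:358,c],326,h): print("handle pocket",c,round(r,1),loc(c,r,.003),loc(c,r,.013))
for r in(340,342): 
    for c in cr(z[r,262:366],262,h): print("ends",round(c,1),r,loc(c,r,.003),loc(c,r,.013))
E
```

```text
[175, 109, 43, 43, 43, 52, 101, 106, 106, 106, 105, 105, 105, 105, 106, 105, 106, 105, 106, 105, 105, 105, 105, 105, 105, 105, 106, 106, 106, 106, 106, 106, 106, 106, 101, 49, 41, 61, 163, 176]
[43, 40, 38, 58, 98, 105, 105, 105, 105, 105, 105, 105, 106, 106, 106, 91, 50, 41, 40, 42, 105]
collar pocket 285 328.4 (np.float64(-133.9), np.float64(28.6)) (np.float64(-133.1), np.float64(23.7))
collar pocket 285 353.4 (np.float64(-130.9), np.float64(-29.0)) (np.float64(-130.1), np.float64(-33.2))
collar pocket 300 328.2 (np.float64(-100.0), np.float64(29.1)) (np.float64(-99.6), np.float64(24.2))
collar pocket 300 353.4 (np.float64(-98.4), np.float64(-29.0)) (np.float64(-98.0), np.float64(-33.2))
collar pocket 315 328.3 (np.float64(-66.1), np.float64(28.8)) (np.float64(-66.1), np.float64(24.0))
collar pocket 315 353.3 (np.float64(-66.0), np.float64(-28.9)) (np.float64(-66.0), np.float64(-33.2))
handle pocket 340 334.6 (np.float64(-10.2), np.float64(13.8)) (np.float64(-10.8), np.float64(9.1))
handle pocket 340 346.6 (np.float64(-11.3), np.float64(-13.9)) (np.float64(-11.9), np.float64(-18.3))
handle pocket 348 334.5 (np.float64(7.7), np.float64(14.0)) (np.float64(6.9), np.float64(9.3))
handle pocket 348 346.5 (np.float64(6.2), np.float64(-13.7)) (np.float64(5.4), np.float64(-18.1))
handle pocket 355 334.5 (np.float64(23.4), np.float64(13.9)) (np.float64(22.4), np.float64(9.2))
handle pocket 355 346.4 (np.float64(21.6), np.float64(-13.5)) (np.float64(20.6), np.float64(-17.9))
ends 271.6 340 (np.float64(-162.0), np.float64(1.3)) (np.float64(-160.9), np.float64(-3.3))
ends 360.2 340 (np.float64(34.0), np.float64(1.1)) (np.float64(32.9), np.float64(-3.5))
ends 271.6 342 (np.float64(-161.8), np.float64(-3.3)) (np.float64(-160.7), np.float64(-7.8))
ends 360.5 342 (np.float64(34.4), np.float64(-3.5)) (np.float64(33.3), np.float64(-8.0))
```

{"op": "move_arm", "data": {"plan": [[0,-0.1,-0.7,0,0,0,-1],[0,-0.1,-1.4,0,0,0,-1],[0,-0.1,-2.1,0,0,0,-1],[0,-0.1,-2.7,0,0,0,-1],[0,-0.1,-3.2,0,0,0,-1],[0,-0.1,-3.5,0,0,0,-1],[0,-0.1,-3.8,0,0,0,-1],[0,-0.1,-4.1,0,0,0,-1],[0,-0.1,-4.3,0,0,0,-1]]}}

```text
t: 13.87
eef_pos: [0.5562, -0.2714, 0.0258]
orientation: [0.083, 0.997, -0.0, 0.0]
force: [0.2, 0.4, -2.2]
grip_width: 0.273
gripper_force: 30.0
```

```bash
python3 - <<'E'
from h import *
s,g=gauge();G=Gt(-.166,0);P=np.array([.565,-.2725,.003])+G@[-.010,0,.0155]
print(s["eef_pos"],go(G,0,P),s["force"],s["ft_torque"])
E
```

```text
[ 0.55624242 -0.27144756  0.02584932] (array([-0.11,  0.06, -0.73]), array([0.   , 0.001, 0.   ])) [ 0.15559628  0.35330275 -2.24717244] [-0.00105738  0.00885703 -0.01139345]
```

{"op": "move_arm", "data": {"plan": [[0,0,-0.2,0,0,0,-1],[0,0,-0.35,0,0,0,-1],[0,0,-0.5,0,0,0,-1],[0,0,-0.6,0,0,0,-1],[0,0,-0.65,0,0,0,-1],[0,0,-0.7,0,0,0,-1],[0,0,-0.7,0,0,0,-1]]}}

```text
t: 14.45
eef_pos: [0.5562, -0.2715, 0.0191]
orientation: [0.083, 0.997, -0.0, 0.0]
force: [0.2, 0.1, -2.2]
grip_width: 0.273
gripper_force: 30.0
```

{"op": "move_arm", "data": {"plan": [[0,0,-0.05,0,0,0,-1],[0,0,-0.1,0,0,0,-1],[0,0,-0.15,0,0,0,-1],[0,0,-0.15,0,0,0,-1]]}}

```text
t: 14.78
eef_pos: [0.5563, -0.2715, 0.0185]
orientation: [0.083, 0.997, -0.0, 0.001]
force: [-1.0, 0.5, 4.1]
grip_width: 0.272
gripper_force: 30.0
```

The gauge touched down at the expected height. Open, then rise.

{"op": "move_arm", "data": {"plan": [[0,0,0.1,0,0,0,-0.3],[0,0,0.1,0,0,0,-0.2],[0,0,0.1,0,0,0,0],[0,0,0.1,0,0,0,0.2],[0,0,0.1,0,0,0,0.2],[0,0,0.1,0,0,0,0.2],[0,0,0.1,0,0,0,0.2],[0,0,0.1,0,0,0,0.2]]}}

```text
t: 15.45
eef_pos: [0.5563, -0.2714, 0.0186]
orientation: [0.083, 0.997, -0.0, 0.0]
force: [-0.1, -0.4, -0.5]
grip_width: 0.593
gripper_force: 0.0
```

{"op": "move_arm", "data": {"plan": [[0,0,1,0,0,0,0.2],[0,0,3,0,0,0,0.2],[0,0,6,0,0,0,0.2],[0,0,9,0,0,0,0.2],[0,0,12,0,0,0,0.2],[1,4,15,0,0,0,0.2],[3,8,18,0,0,0,0.2],[5,12,20,0,0,0,0.2],[5,16,21,0,0,0,0.2],[5,20,22,0,0,0,0.2]]}}

```text
t: 16.28
eef_pos: [0.6064, -0.0948, 0.2343]
orientation: [0.084, 0.997, -0.001, 0.003]
force: [0.1, -0.0, -0.4]
grip_width: 0.602
gripper_force: 0.0
```

{"op": "move_arm", "data": {"plan": [[0,4,0,0,0,0,0.2],[0,8,0,0,0,0,0.2],[0,12,0,0,0,0,0.2],[0,16,0,0,0,0,0.2],[0,20,0,0,0,0,0.2],[0,24,0,0,0,0,0.2],[0,24,0,0,0,0,0.2],[0,24,0,0,0,0,0.2]]}}

```text
t: 16.95
eef_pos: [0.604, 0.1467, 0.2322]
orientation: [0.081, 0.997, -0.0, 0.001]
force: [-0.4, -0.5, 0.7]
grip_width: 0.601
gripper_force: 0.0
```

```bash
python3 - <<'E'
from h import *
s,g=gauge();print(s["t"],s["eef_pos"],s["force"])
o=cv2.imread("pics/top0.png");t=cams.capture("top");z=cams.capture("side");so=cv2.imread("pics/side0.png")
cv2.imwrite("pics/t9.png",t);cv2.imwrite("pics/s9.png",z)
O=np.array([.565,-.2725,.003]);G=Gt(-.166,0)
for n in C: print(n,*[proj(n,O+G@p).round(1).tolist() for p in([-.17,0,.02],[-.108,0,.02],[-.102,0,.036],[-.03,0,.04],[.03,0,.04])])
for n,a,b,(x,y,w,h) in(("top",o,t,(395,185,80,120)),("side",so,z,(245,290,135,85))):
    d=cv2.absdiff(a,b).max(2)[y:y+h,x:x+w];print(n,"changed px",(d>25).sum())
g=z.max(2)
for r in range(318,350,3): print(r,g[r,256:372:3].tolist())
E
```

```text
16.95 [0.60399883 0.14667409 0.2321976 ] [-0.38182924 -0.51735003  0.73293696]
top [438.9, 285.9] [442.5, 261.5] [445.0, 259.1] [449.7, 230.8] [453.1, 207.7]
side [266.7, 336.6] [295.2, 336.6] [297.8, 333.3] [331.4, 332.4] [359.4, 332.4]
top changed px 6567
side changed px 970
318 [182, 179, 78, 46, 123, 202, 201, 200, 200, 199, 199, 198, 198, 197, 198, 181, 182, 182, 181, 181, 182, 183, 167, 49, 42, 43, 44, 42, 44, 44, 44, 43, 45, 43, 44, 44, 45, 154, 182]
321 [182, 178, 59, 46, 59, 58, 59, 57, 61, 60, 60, 56, 57, 57, 56, 61, 75, 76, 71, 70, 70, 70, 66, 42, 43, 43, 43, 43, 43, 43, 43, 44, 44, 45, 44, 44, 43, 138, 182]
324 [184, 176, 54, 46, 46, 45, 44, 45, 45, 45, 45, 45, 44, 45, 52, 48, 42, 42, 43, 43, 44, 44, 42, 43, 44, 42, 42, 44, 43, 43, 43, 43, 43, 43, 43, 43, 44, 125, 183]
327 [184, 169, 49, 46, 45, 44, 40, 40, 40, 40, 41, 39, 38, 51, 79, 63, 39, 39, 38, 39, 37, 39, 37, 39, 40, 42, 42, 42, 43, 43, 43, 43, 43, 44, 43, 44, 44, 115, 182]
330 [184, 158, 47, 46, 46, 46, 92, 103, 105, 102, 104, 103, 103, 96, 79, 79, 105, 109, 106, 108, 105, 109, 109, 108, 106, 51, 98, 100, 99, 96, 
[... 418 characters left out ...]
2]
339 [183, 130, 46, 47, 101, 127, 132, 133, 135, 131, 137, 139, 140, 97, 78, 102, 143, 151, 153, 155, 155, 157, 159, 162, 161, 136, 75, 83, 82, 85, 85, 84, 83, 86, 85, 52, 43, 62, 181]
342 [183, 106, 46, 46, 43, 44, 64, 63, 63, 63, 61, 62, 61, 66, 79, 62, 61, 62, 61, 60, 62, 61, 61, 60, 61, 52, 54, 55, 55, 54, 55, 54, 55, 55, 55, 45, 43, 55, 172]
345 [183, 96, 47, 46, 46, 53, 101, 103, 104, 100, 104, 98, 101, 58, 51, 69, 92, 98, 96, 103, 93, 100, 95, 97, 98, 73, 50, 51, 50, 50, 52, 51, 51, 50, 52, 45, 44, 51, 167]
348 [179, 82, 46, 45, 46, 62, 111, 113, 112, 113, 113, 112, 112, 68, 45, 72, 103, 107, 112, 112, 112, 112, 112, 111, 111, 59, 41, 40, 41, 43, 43, 43, 44, 43, 44, 43, 43, 46, 162]
```

```bash
python3 -c "
from plant import workorder
print(workorder.finish_job())"
```

```text
the job is handed in; nothing more can be done
None
```

I measured the bore at about 62 mm deep, laid the gauge fully down in its cut-out with the collar showing that depth, and handed the job in at about 17 s; no verdict was returned, and I viewed 11 pictures, one over the limit of 10.

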